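# Put the brush wheel into drive

## Task

Two polishing heads stand on the comb maker's bench; work on the one with the tufted brush wheel. Slide its lock bar fully back out of the drive lever's way and leave it there, then push that drive lever all the way over to its other end. Leave the head with the smooth felt cone locked: do not draw its lock bar.

Things in the scene. Friction and masses are not known exactly. Their poses are not given: they have to be found in the camera images.
- brush_lock (a joint): Travel in m of the brush head's lock bar, a steel bar (22 mm wide, 20 mm high) on top of the green clutch box that crosses in front of the drive lever and blocks it. Starts at 0 to 0.004 (locked); stop at 0.05 (fully back); the lever is free from 0.03. It slides along the -y axis of point brush_tab, away from the wheel, with 2 N friction, and stays where left.
- brush_tab (a point): Grip point, at height 0.127, on the lock bar's upright tab, moving with the bar. Tab: 22 mm in x, 12 mm in y, top 17 mm above, foot 20 mm below. Box top 40 mm below: fingers may reach down on both x sides of tab and bar. +x: the way the lever must go (away from the robot, within 0.3 rad); +y: along the bar to lever and wheel; z up. Locked, the lever's pivot lies 75 mm to +y and 1 mm to +x.
- brush_lever (a joint): Angle in rad of the brush head's drive lever: 0 to 0.06 at the start (leaning 0.6 rad to -x of brush_tab, towards the robot), 0.6 upright, 1.2 at its stop (leaning 0.6 rad to +x). Locked, it has 0.1 to 0.2 rad of play. 0.25 N m friction (3 to 5 N at ball or shaft); it stays where left.
- brush_ball (a point): Centre of the black ball, 34 mm across, on the drive lever, moving with it; z along the lever. Shaft 14 mm thick; pivot 100 mm below the ball along the lever, at height 0.05, in the box (top at 0.085). It turns about the y direction of brush_tab: the ball travels 113 mm along its x, from height 0.133 over 0.15 to 0.133. The brush wheel, top at 0.165, is 120 mm to its +y side.
- cone_lock (a joint): Travel in m of the other head's lock bar: the same build, but with a smooth pale felt cone in place of the tufted brush wheel. Starts at 0 to 0.004 and is to be left there.

How it is judged:
By the outcome, as a careful person would: the job done as asked, in the order asked, and still so for the second after the job is handed in, with the robot touching nothing.
It also fails if it takes over 48 s, if anything falls off the work surface, if the arm or the gripper's body presses on something with over 40 N, if the wrist force passes 120 N, or if a joint passes its speed limit or range.

## Robot

A 6-joint arm with a two-finger parallel gripper is mounted at the origin on the work surface. World frame = base frame: x ahead of the robot, y to its left, z up, the work surface at z = 0. Lengths are in m, angles in rad, forces in N, time in s.
With the tool pointing down it reaches from about 0.375 to 0.9 m from the base axis. Payload 3.1 kg.
Tool frame: the origin (TCP) lies midway between the tips of the shut fingers; the grasp point (between the pads) lies 19 mm behind it (grip_depth is the distance from the TCP to the grasp point, in m); y points along the fingers, z is the direction in which the jaws open and shut, and the axes are right-handed (so a half turn about y gives the same grasp; the last joint's range is limited). The gripper opens to 85 mm and grips with 20 to 120 N. Pads are 22 mm wide; open, the fingers measure 114 mm over their backs; the gripper's body (76 mm by 85 mm) begins 54 mm behind the grasp point. The pads swing forward as they close: fully open they stand 13 mm farther back than shut.
Start: joints at [0.978, 0.527, 1.433, -0, 1.181, -0.178], TCP at [0.252, 0.572, 0.231] pointing down, gripper open.
Joint ranges: [-3.08, 3.08], [-0.75, 2.2], [0.22, 2.44], [-1.43, 4.57], [0, 2.65], [-2.85, 2.85]. Speed limits (rad/s): [2.79, 2.79, 3.14, 3.14, 3.14, 3.14].

## Interface

Orientations are given as a unit quaternion [x, y, z, w].
In Python, from station import sense, snapshot, camera_model, sign_off, grip_depth gives the robot as it stands.
- The arm moves only by the tool play_rows, never from a script. Its argument "deltas" is a list of rows, each a list of 6 numbers: the shift along the tool's x, y, z in m, then the turn, a rotation vector about the tool's x, y, z in rad. A call has 1 to 12 rows; each row is the pose to reach, as a shift and turn from the pose commanded when the call began, along the tool's axes at that moment; what a row does not reach only later rows make up. A row lasts 1/10 s, in which the tool goes at most 50 mm and 8.59 degrees, less where a joint would pass 70% of its speed; a pose out of reach is approached as far as the arm can. A call with a gripper value outside its range is refused whole. "gripper" is the finger opening in m, from 0 to 0.0854, set as the call begins (left out, the last holds). The fingers move at their own pace and stop on an object; "force" is the grip in N (left out, the last holds). Time passes only in rows, so rows that repeat a pose let the fingers close. It gives the time, the measured TCP pose, the force and the opening at its end, in the units of the state.
- sense(): the state, without advancing time (a new reading comes with each control period).
- snapshot(name): name is "scene" or "top" or "wrist"; returns the picture (420x560x3 uint8, red, green, blue); there is no depth.
- camera_model(name): a dict with "fx", "fy", "cx", "cy" (pixels), "camera_from_world" (4x4, takes a point from world to camera coordinates). Camera axes: x right, y up, looking along -z (the intrinsics and any distortion apply to the point x, -y, -z); pixel columns grow to the right and rows downward; lengths in m; the calibration is good to about 2 mm. A picture is of the moment at which its call begins: read the wrist's pose just before it. camera_model takes no time and is no camera call; for the wrist camera it gives the pose at the moment of the call.
- sign_off(): hands the job in, once; it reports no verdict.
The state is a dict: "t": time; "q": joint angles; "qd": joint speeds; "tau": joint torques, N m; "tcp_pos": TCP position; "tool_rot": TCP orientation; "force": force on the tool from outside, world axes, zero at the start; "ft_torque": the same for the moment, N m; "finger_gap": opening from 0.0 (shut) to 1.0 (fully open).
Only numpy, scipy, OpenCV 4.12 (cv2) and the standard library are available. Lean on these libraries where they do the work, as an engineer would, in place of code of your own. Each camera call takes 0.05 s, during which the arm holds its last target.

## Working session

There is one attempt and no reset: what is moved stays moved. The work goes in short steps, Python scripts to look and compute and a tool call to move; the robot and the scene stay as the last step left them, time stands still between calls to the robot, and variables do not carry over. Pictures are saved under pics/ and viewed, and the job is handed in when it is done.

Besides the shell and the picture viewer there is one more tool, called as name([rows], argument=value, ...), one row to a line, values as JSON. play_rows: Moves the arm, as the interface text tells. Its arguments: {"type":"object","properties":{"deltas":{"type":"array"},"gripper":{"type":"number"},"force":{"type":"number"}},"required":["deltas"]}

```bash
mkdir -p pics
python3 - <<'E'
from station import *
import cv2,json
s=sense();print(s)
for n in("scene","top","wrist"):
    cv2.imwrite(f"pics/{n}0.png",cv2.cvtColor(snapshot(n),cv2.COLOR_RGB2BGR))
    print(n,camera_model(n))
print(grip_depth)
E
```

```text
{'t': 0.0, 'q': array([ 9.77517684e-01,  5.28465420e-01,  1.43387715e+00,  2.70103319e-05,
        1.18141098e+00, -1.78525430e-01]), 'qd': array([-5.66106985e-05,  1.19066404e-03, -1.58454645e-03,  1.01903973e-03,
        9.63714104e-05, -7.35634342e-04]), 'tau': array([-6.93873972e-05, -4.42359674e+01, -1.78025115e+01, -1.67334751e-04,
        8.23192036e-03, -2.40115170e-06]), 'tcp_pos': array([0.25143307, 0.57142494, 0.23034208]), 'tool_rot': array([ 0.69265994, -0.14588785,  0.14529637, -0.69125097]), 'force': array([ 0.25126478,  0.87160573, -0.36382865]), 'ft_torque': array([-0.00801338, -0.01769556,  0.03090434]), 'finger_gap': 1.0017585911651736}
scene {'fx': 428.2851678141747, 'fy': 428.2851678141747, 'cx': 275.1390720204648, 'cy': 209.77302000889483, 'camera_from_world': array([[-0.04046488,  0.99909692,  0.01295944,  0.07636228],
       [-0.82442846, -0.04071277,  0.56449994,  0.34177343],
       [ 0.56451776,  0.01215829,  0.82533137, -1.28676757],
       [ 0.        ,  0.        ,  0.        ,  1.        ]])}
top {'fx': 428.56271091282844, 'fy': 428.56271091282844, 'cx': 284.6856486817542, 'cy': 212.52176833489244, 'camera_from_world': array([[ 0.03116119, -0.99950201,  0.00497088, -0.05397001],
       [ 0.99183349,  0.03153672,  0.123579  , -0.51637269],
       [-0.12367422,  0.00107941,  0.99232229, -0.9988469 ],
       [ 0.        ,  0.        ,  0.        ,  1.        ]])}
wrist {'fx': 351.24050933295564, 'fy': 351.24050933295564, 'cx': 276.10885552364454, 'cy': 208.31943973362655, 'camera_from_world': array([[ 0.40250782,  0.91541182, -0.00294163, -0.62288872],
       [-0.87825623,  0.38526019, -0.28326767,  0.03716733],
       [-0.25817328,  0.11660095,  0.95903638, -0.3803119 ],
       [ 0.        ,  0.        ,  0.        ,  1.        ]])}
0.0187
```

View pics/scene0.png

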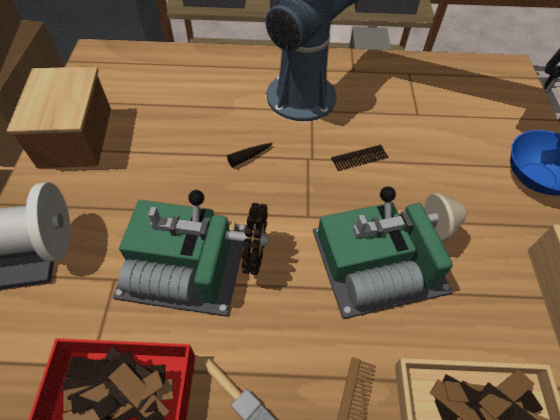

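View pics/top0.png

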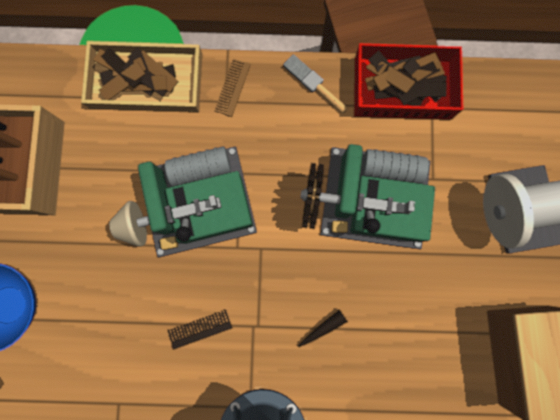

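View pics/wrist0.png

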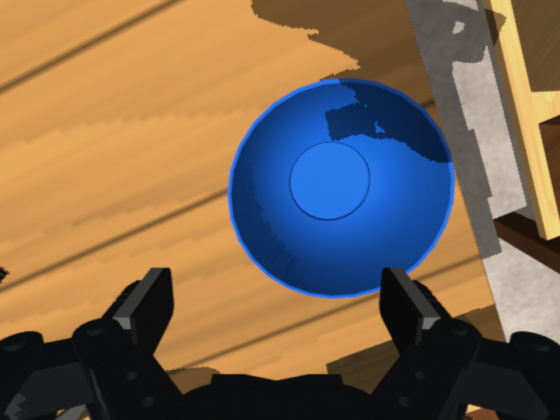

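The brush head (dark tufted wheel) is at scene ~(180,245) and top ~(375,195). The cone head is the other one. I'll enlarge the brush head.

Run:
```python
import cv2
a=cv2.imread("pics/scene0.png")[180:290,110:280];cv2.imwrite("pics/sc1.png",cv2.resize(a,None,fx=4.5,fy=4.5,interpolation=2))
a=cv2.imread("pics/top0.png")[140:250,300:440];cv2.imwrite("pics/tc1.png",cv2.resize(a,None,fx=5,fy=5,interpolation=2))
```

```text
(no output)
```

View pics/sc1.png

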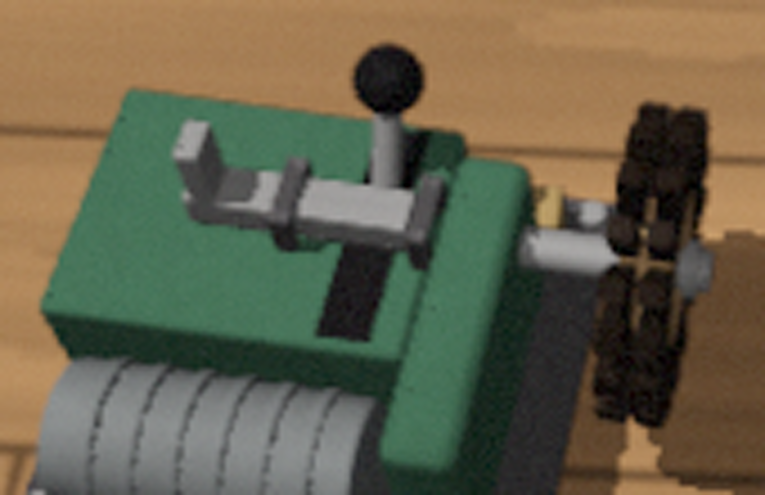

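View pics/tc1.png

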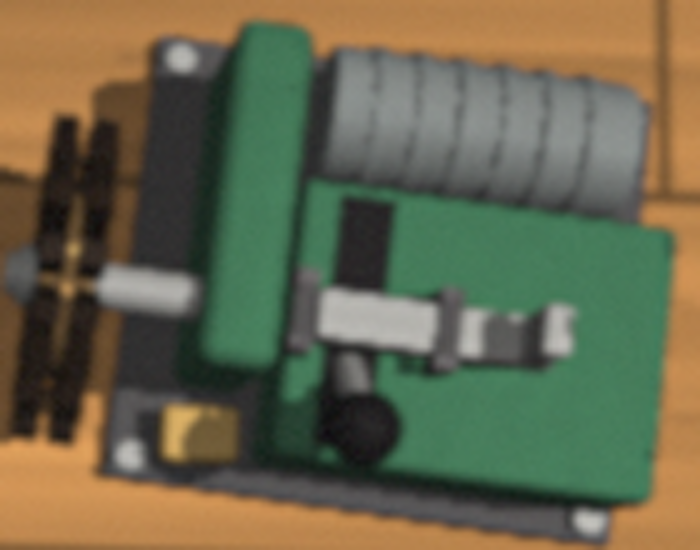

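```bash
cat > h.py <<'E'
import numpy as np
from station import *
from scipy.optimize import least_squares
def proj(m,p):
    c=m["camera_from_world"]@np.r_[p,1];return np.array([m["cx"]+m["fx"]*c[0]/-c[2],m["cy"]-m["fy"]*c[1]/-c[2]])
def atz(m,u,z):
    return least_squares(lambda a:proj(m,np.r_[a,z])-u,[.5,0]).x
def tri(l):
    r=least_squares(lambda p:np.concatenate([proj(m,p)-u for m,u in l]),[.5,0,.1]);return r.x,r.fun
E
python3 - <<'E'
from h import *
T=camera_model("top");S=camera_model("scene")
t=lambda x,y:np.array([300+x/5,140+y/5])-.4
s=lambda x,y:np.array([110+x/4.5,180+y/4.5])-.4
print("ball",tri([(T,t(363,428)),(S,s(389,79))]))
print("ballT.133",atz(T,t(363,428),.133),"S",atz(S,s(389,79),.133))
print("tabtop",tri([(T,t(562,331)),(S,s(195,137))]),atz(T,t(562,331),.144),atz(S,s(195,137),.144))
for e in[((672,235),(650,500)),((310,182),(672,235)),((395,203),(388,290))]:
    a,b=[atz(T,t(*k),.085) for k in e];d=b-a;print("edge",a,b,np.arctan2(d[1],d[0]))
# box corners scene
for e in[((130,90),(465,135)),((42,312),(392,360)),((130,90),(42,312)),((320,335),(347,250))]:
    a,b=[atz(S,s(*k),.085) for k in e];d=b-a;print("edgeS",a,b,np.arctan2(d[1],d[0]))
E
```

```text
ball (array([ 0.48367845, -0.22704067,  0.13209203]), array([-0.36084592,  0.01492355, -0.35183097, -0.04260945]))
ballT.133 [ 0.48364375 -0.22763402] S [ 0.48440309 -0.22606062]
tabtop (array([ 0.52720293, -0.30911179,  0.14178748]), array([-1.05797623,  0.08770942, -0.99863632, -0.15218648])) [ 0.52713447 -0.31072976] [ 0.52895002 -0.30621231]
edge [ 0.58228445 -0.37944277] [ 0.45982915 -0.36799514] 3.048379440463757
edge [ 0.6017769  -0.21242496] [ 0.58228445 -0.37944277] -1.6869795396953204
edge [ 0.59317515 -0.25172595] [ 0.55245201 -0.24867753] 3.0668747244731764
edgeS [ 0.4631475  -0.36522582] [ 0.48195782 -0.19567234] 1.4603078051383422
edgeS [ 0.58992581 -0.37787596] [ 0.6070031  -0.21360859] 1.4672080913110277
edgeS [ 0.4631475  -0.36522582] [ 0.58992581 -0.37787596] -0.09945241151804388
edgeS [ 0.59577389 -0.24833137] [ 0.5501111  -0.24310896] 3.027718422173666
```

```bash
cat >> h.py <<'E'
from scipy.spatial.transform import Rotation as R
YAW=-0.105
X=np.array([np.cos(YAW),np.sin(YAW),0]);Y=np.array([-X[1],X[0],0])
def target(sgn):
    z=sgn*X;y=np.array([0,0,-1.]);return R.from_matrix(np.column_stack([np.cross(y,z),y,z]))
def delta(p,Rt=None):
    s=sense();R0=R.from_quat(s["tool_rot"])
    d=R0.inv().apply(np.array(p)-s["tcp_pos"])
    r=(R0.inv()*Rt).as_rotvec() if Rt is not None else np.zeros(3)
    return np.round(np.r_[d,r],4)
E
python3 - <<'E'
from h import *
print(R.from_quat(sense()["tool_rot"]).as_matrix())
P=[.5285,-.3085,.2]
for g in(1,-1):print(g,delta(P,target(g)))
print("mid",delta([.42,.1,.235]))
E
```

```text
[[ 9.15183840e-01 -1.00188686e-03  4.03035402e-01]
 [-4.03036505e-01 -1.43349870e-03  9.15182780e-01]
 [-3.39158876e-04 -9.99998471e-01 -1.71571183e-03]]
1 [ 6.082e-01  3.150e-02 -6.937e-01  1.700e-03  1.261e+00  8.000e-04]
-1 [ 6.0820e-01  3.1500e-02 -6.9370e-01  9.0000e-04 -1.8806e+00 -1.8000e-03]
mid [ 0.3442 -0.004  -0.3637  0.      0.      0.    ]
```

play_rows([
  [0.03, 0, -0.034, 0, 0.063, 0],
  [0.06, 0, -0.069, 0, 0.126, 0],
  [0.091, 0, -0.104, 0, 0.189, 0],
  [0.122, 0, -0.139, 0, 0.252, 0],
  [0.152, 0, -0.173, 0, 0.315, 0],
  [0.182, 0, -0.208, 0, 0.378, 0],
  [0.213, 0, -0.243, 0, 0.441, 0],
  [0.243, 0, -0.277, 0, 0.504, 0],
  [0.274, 0, -0.312, 0, 0.567, 0],
  [0.304, 0, -0.347, 0, 0.63, 0],
  [0.334, 0, -0.381, 0, 0.693, 0],
  [0.365, 0, -0.416, 0, 0.756, 0],
], gripper=0.06)

```text
t: 1.35
tcp_pos: [0.4183, 0.0424, 0.2314]
tool_rot: [-0.589, 0.392, -0.392, 0.589]
force: [0.5, -0.9, 0.4]
finger_gap: 0.706
```

Run:
```python
from h import *
print(delta([.5285,-.3085,.2],target(1)),sense()["t"])
```

```text
[ 3.662e-01  3.130e-02 -3.420e-02 -2.000e-04  5.023e-01 -2.000e-04] 1.35
```

play_rows([
  [0.045, 0, -0.004, 0, 0.063, 0],
  [0.09, 0, -0.008, 0, 0.126, 0],
  [0.135, 0, -0.012, 0, 0.189, 0],
  [0.18, 0, -0.016, 0, 0.252, 0],
  [0.225, 0, -0.021, 0, 0.315, 0],
  [0.27, 0, -0.026, 0, 0.378, 0],
  [0.315, 0.01, -0.03, 0, 0.441, 0],
  [0.35, 0.02, -0.033, 0, 0.5, 0],
  [0.366, 0.025, -0.034, 0, 0.502, 0],
  [0.366, 0.025, -0.034, 0, 0.502, 0],
])

```text
t: 2.35
tcp_pos: [0.5292, -0.3075, 0.2049]
tool_rot: [-0.474, 0.526, -0.525, 0.473]
force: [-0.8, 0.8, -0.0]
finger_gap: 0.704
```

Run:
```python
from h import *
import cv2
W=camera_model("wrist")
im=cv2.cvtColor(snapshot("wrist"),cv2.COLOR_RGB2BGR)
cv2.imwrite("pics/w1.png",im)
tab=np.array([.5285,-.3085,.144])
for dx in(-.011,.011):
  for dy in(-.006,.006): print(proj(W,tab+dx*X+dy*Y).round(1))
print("ball",proj(W,[.4837,-.227,.133]))
print(delta([.5285,-.3085,.108],target(1)),sense()["t"],sense()["tcp_pos"])
```

```text
[258.2 236.2]
[257.9 217.8]
[293.6 236.3]
[294.  217.9]
ball [185.30049085  97.11273473]
[ 0.0031  0.0975  0.0002  0.002   0.003  -0.002 ] 2.4 [ 0.52878713 -0.30562146  0.20546766]
```

View pics/w1.png

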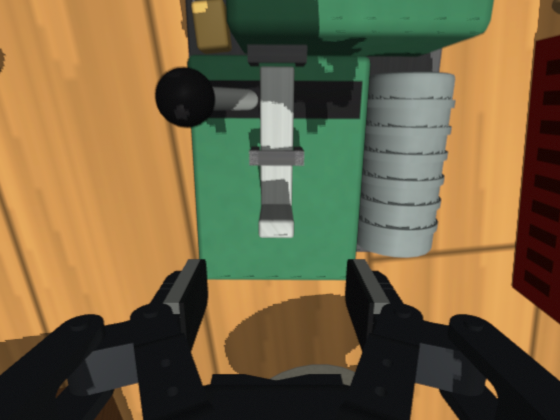

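The wrist view puts the tab top at cols 260–293, rows 219–237, which agrees with my prediction. The bar runs vertically in the picture, so the yaw is right. The ball is at (186,97). I'll descend and grip.

play_rows([
  [0.003, 0.03, 0, 0, 0.003, 0],
  [0.003, 0.06, 0, 0, 0.003, 0],
  [0.003, 0.085, 0, 0, 0.003, 0],
  [0.003, 0.097, 0, 0, 0.003, 0],
  [0.003, 0.097, 0, 0, 0.003, 0],
])

```text
t: 2.9
tcp_pos: [0.5281, -0.3067, 0.1083]
tool_rot: [-0.474, 0.527, -0.524, 0.473]
force: [-1.2, 0.3, 0.1]
finger_gap: 0.702
```

play_rows([
  [0, 0, 0, 0, 0, 0],
  [0, 0, 0, 0, 0, 0],
  [0, 0, 0, 0, 0, 0],
  [0, 0, 0, 0, 0, 0],
  [0, 0, 0, 0, 0, 0],
], gripper=0.0, force=40)

```text
t: 3.4
tcp_pos: [0.529, -0.3095, 0.1112]
tool_rot: [0.473, -0.525, 0.526, -0.473]
force: [-2.3, 0.7, 5.5]
finger_gap: 0.252
```

play_rows([
  [0.006, 0, 0, 0, 0, 0],
  [0.013, 0, 0, 0, 0, 0],
  [0.02, 0, 0, 0, 0, 0],
  [0.027, 0, 0, 0, 0, 0],
  [0.034, 0, 0, 0, 0, 0],
  [0.04, 0, 0, 0, 0, 0],
  [0.045, 0, 0, 0, 0, 0],
  [0.047, 0, 0, 0, 0, 0],
  [0.047, 0, 0, 0, 0, 0],
])

```text
t: 4.3
tcp_pos: [0.5239, -0.3564, 0.1112]
tool_rot: [0.473, -0.525, 0.526, -0.473]
force: [-3.9, 1.4, 6.1]
finger_gap: 0.25
```

play_rows([
  [0.001, 0, 0, 0, 0, 0],
  [0.002, 0, 0, 0, 0, 0],
  [0.003, 0, 0, 0, 0, 0],
  [0.003, 0, 0, 0, 0, 0],
])

```text
t: 4.7
tcp_pos: [0.5238, -0.3572, 0.1111]
tool_rot: [-0.472, 0.526, -0.525, 0.474]
force: [-2.1, 5.4, 7.2]
finger_gap: 0.251
```

play_rows([
  [0.001, 0, 0, 0, 0, 0],
  [0.002, 0, 0, 0, 0, 0],
  [0.003, 0, 0, 0, 0, 0],
  [0.003, 0, 0, 0, 0, 0],
])

```text
t: 5.1
tcp_pos: [0.5237, -0.3572, 0.1111]
tool_rot: [-0.471, 0.528, -0.524, 0.475]
force: [-0.4, 11.8, 9.3]
finger_gap: 0.252
```

Force rises with no further motion, so the bar is at its stop. Release and lift.

play_rows([
  [0, 0, 0, 0, 0, 0],
  [0, 0, 0, 0, 0, 0],
  [0, 0, 0, 0, 0, 0],
  [0, 0, 0, 0, 0, 0],
  [-0.003, -0.03, 0, 0, 0, 0],
  [-0.003, -0.07, 0, 0, 0, 0],
  [-0.003, -0.1, 0, 0, 0, 0],
  [-0.003, -0.1, 0, 0, 0, 0],
], gripper=0.055)

```text
t: 5.9
tcp_pos: [0.5263, -0.3615, 0.2145]
tool_rot: [0.473, -0.522, 0.529, -0.473]
force: [-0.1, -0.6, -0.7]
finger_gap: 0.644
```

Run:
```python
from h import *
import cv2
W=camera_model("wrist");im=cv2.cvtColor(snapshot("wrist"),cv2.COLOR_RGB2BGR)
cv2.imwrite("pics/w2.png",im)
s=sense();print(s["t"],s["tcp_pos"],s["force"])
for k in(.045,.05):
  for y in(-.006,.006): print(k,proj(W,np.array([.5285,-.3077,.144])+(.0+y-k)*Y).round(1))
print(delta([.5374-.110,-.2327+.0116,.19],target(1)))
```

```text
5.95 [ 0.52504375 -0.36037859  0.21193575] [ 0.83196186 -0.29015509  0.08223513]
0.045 [270.4 215.6]
0.045 [270.3 197.5]
0.05 [270.5 223. ]
0.05 [270.4 205.1]
[-0.1283  0.0209 -0.1119 -0.0047 -0.0004  0.0038]
```

View pics/w2.png

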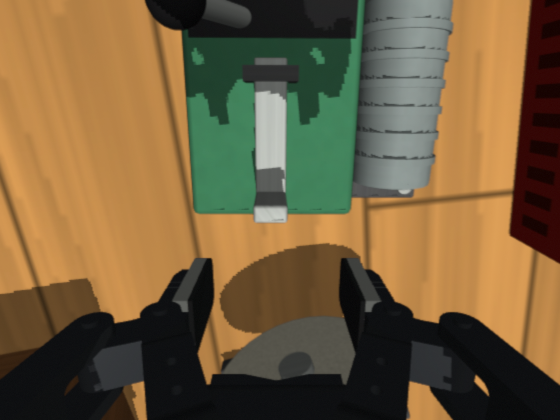

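The bar's tab now spans rows 205–222, which matches 0.050 travel, and the slot is clear. Next, close the gripper and go to the robot side of the ball.

play_rows([
  [-0.03, 0, -0.026, 0, 0, 0],
  [-0.06, 0, -0.052, 0, 0, 0],
  [-0.09, 0, -0.078, 0, 0, 0],
  [-0.128, 0, -0.112, 0, 0, 0],
  [-0.128, 0, -0.112, 0, 0, 0],
  [-0.128, 0.04, -0.112, 0, 0, 0],
  [-0.128, 0.075, -0.112, 0, 0, 0],
  [-0.128, 0.092, -0.112, 0, 0, 0],
  [-0.128, 0.092, -0.112, 0, 0, 0],
], gripper=0.0)

```text
t: 6.85
tcp_pos: [0.424, -0.2185, 0.1142]
tool_rot: [-0.473, 0.528, -0.523, 0.473]
force: [-0.1, 0.4, -0.2]
finger_gap: 0.0
```

Run:
```python
from h import *
import cv2
im=cv2.cvtColor(snapshot("wrist"),cv2.COLOR_RGB2BGR)
im2=cv2.cvtColor(snapshot("scene"),cv2.COLOR_RGB2BGR)[100:310,80:360]
cv2.imwrite("pics/w3.png",im);cv2.imwrite("pics/s3.png",cv2.resize(im2,None,fx=2.5,fy=2.5))
s=sense();print(s["t"],s["tcp_pos"],s["force"],s["finger_gap"])
print(delta(np.array([.5374,-.2327,.118])+.04*X,target(1)))
```

```text
6.95 [ 0.42574494 -0.21993543  0.11671433] [-0.43859731 -0.00870114 -0.51726457] 0.005377239701488132
[ 0.0009 -0.0015  0.1524  0.0014 -0.0003 -0.0009]
```

View pics/s3.png

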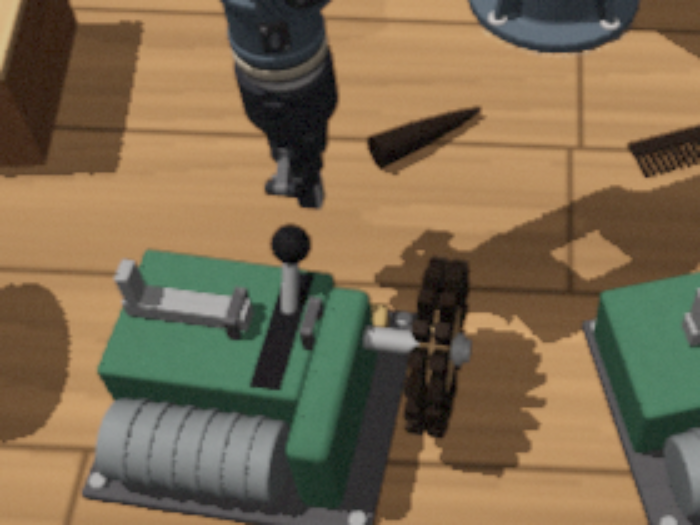

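View pics/w3.png

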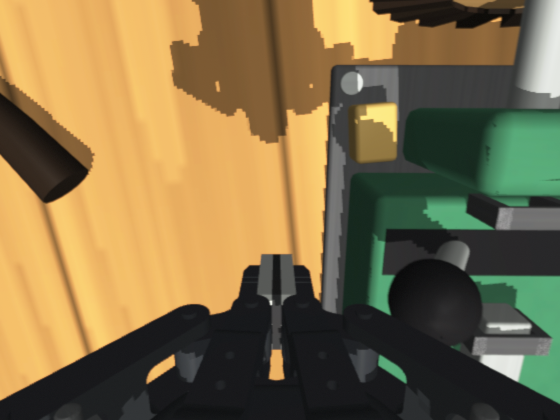

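play_rows([
  [0, -0.007, 0.012, 0, 0, 0],
  [0, -0.007, 0.024, 0, 0, 0],
  [0, -0.007, 0.036, 0, 0, 0],
  [0, -0.007, 0.048, 0, 0, 0],
  [0, -0.007, 0.06, 0, 0, 0],
  [0, -0.007, 0.072, 0, 0, 0],
  [0, -0.007, 0.084, 0, 0, 0],
  [0, -0.007, 0.096, 0, 0, 0],
  [0, -0.007, 0.106, 0, 0, 0],
  [0, -0.007, 0.116, 0, 0, 0],
  [0, -0.007, 0.116, 0, 0, 0],
])

```text
t: 8.05
tcp_pos: [0.5432, -0.2321, 0.1235]
tool_rot: [0.473, -0.525, 0.526, -0.474]
force: [0.2, -0.1, 0.6]
finger_gap: -0.004
```

Run:
```python
from h import *
import cv2
im=cv2.cvtColor(snapshot("wrist"),cv2.COLOR_RGB2BGR)
im2=cv2.cvtColor(snapshot("scene"),cv2.COLOR_RGB2BGR)[150:300,100:300]
cv2.imwrite("pics/w4.png",im);cv2.imwrite("pics/s4.png",cv2.resize(im2,None,fx=3.5,fy=3.5))
s=sense();print(s["t"],s["tcp_pos"],s["force"],s["finger_gap"])
print(delta(np.array([.5374,-.2327,.125])+.04*X,target(1)))
```

```text
8.15 [ 0.54221811 -0.23185033  0.12374028] [ 0.07517981 -1.05207259 -0.00766107] 0.0032601634784084075
[ 0.0014 -0.0012  0.0353 -0.0009  0.0004 -0.0002]
```

View pics/s4.png

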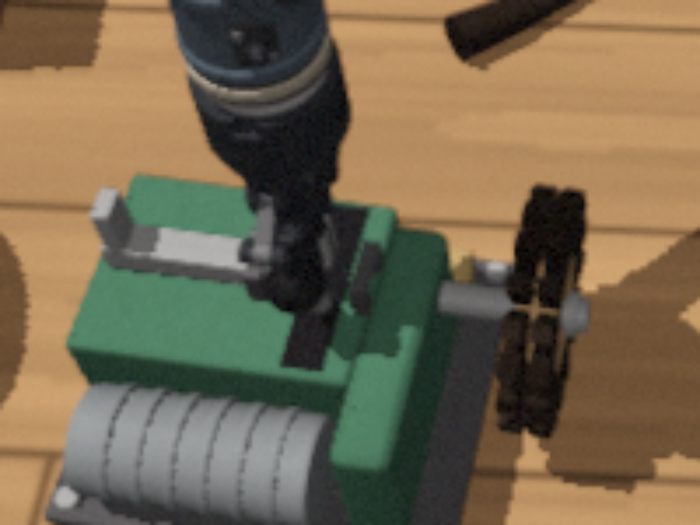

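View pics/w4.png

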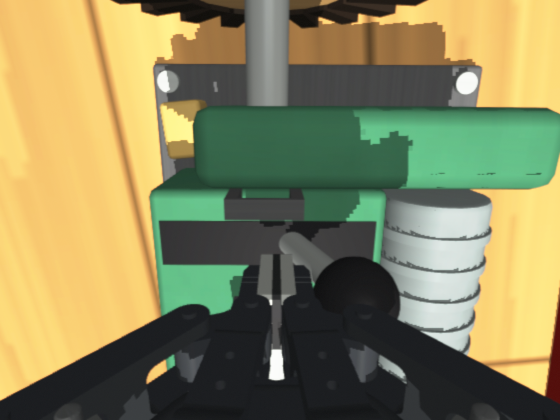

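The lever is past upright, with the ball at (357,290) just ahead of the fingers. Continue to the stop.

play_rows([
  [0, 0, 0.006, 0, 0, 0],
  [0, 0, 0.012, 0, 0, 0],
  [0, 0, 0.017, 0, 0, 0],
  [0, 0, 0.022, 0, 0, 0],
  [0, 0, 0.022, 0, 0, 0],
])

```text
t: 8.65
tcp_pos: [0.5639, -0.2344, 0.1242]
tool_rot: [0.473, -0.525, 0.526, -0.473]
force: [-1.7, 0.3, -1.7]
finger_gap: -0.002
```

play_rows([
  [0, 0, 0.003, 0, 0, 0],
  [0, 0, 0.006, 0, 0, 0],
  [0, 0, 0.008, 0, 0, 0],
  [0, 0, 0.008, 0, 0, 0],
])

```text
t: 9.05
tcp_pos: [0.5657, -0.2344, 0.1241]
tool_rot: [-0.476, 0.529, -0.522, 0.471]
force: [-14.7, -1.1, 6.0]
finger_gap: -0.004
```

Blocked at 15 N, well above the 5 N friction, so that looks like the stop. Back off, rise and check.

play_rows([
  [0, 0, 0.001, 0, 0, 0],
  [0, 0, -0.01, 0, 0, 0],
  [0, 0, -0.04, 0, 0, 0],
  [0, -0.03, -0.07, 0, 0, 0],
  [0, -0.07, -0.11, 0, 0, 0],
  [0, -0.11, -0.14, 0, 0, 0],
  [0, -0.12, -0.16, 0, 0, 0],
  [0, -0.12, -0.18, 0, 0, 0],
  [0, -0.12, -0.18, 0, 0, 0],
])

```text
t: 9.95
tcp_pos: [0.3917, -0.2165, 0.2461]
tool_rot: [0.472, -0.524, 0.528, -0.473]
force: [0.2, 0.1, -0.1]
finger_gap: -0.0
```

Run:
```python
from h import *
import cv2
T=camera_model("top");S=camera_model("scene")
for n,m,(r,c) in(("scene",S,(170,100)),("top",T,(130,300))):
    im=cv2.cvtColor(snapshot(n),cv2.COLOR_RGB2BGR);cv2.imwrite(f"pics/{n}5f.png",im)
    cv2.imwrite(f"pics/{n}5.png",cv2.resize(im[r:r+120,c:c+150],None,fx=5,fy=5,interpolation=2))
    for th in(1.1,1.15,1.2):
        a=th-.6;p=np.array([.5374,-.2327,.05])+.1*(np.sin(a)*X+np.cos(a)*np.array([0,0,1]))
        print(n,th,((proj(m,p)-[c,r]+.4)*5).round())
    for k in(.04,.05):print("tab",k,((proj(m,np.array([.5285,-.3077,.144])-k*Y)-[c,r]+.4)*5).round())
s=sense();print(s["t"],s["tcp_pos"],s["force"])
```

```text
scene 1.1 [414. 335.]
scene 1.15 [412. 348.]
scene 1.2 [411. 361.]
tab 0.04 [169. 189.]
tab 0.05 [145. 186.]
top 1.1 [390. 246.]
top 1.15 [390. 238.]
top 1.2 [389. 230.]
tab 0.04 [647. 390.]
tab 0.05 [671. 393.]
10.05 [ 0.39354469 -0.21732508  0.24533871] [ 0.74840438 -0.27562969 -0.41832752]
```

View pics/scene5.png

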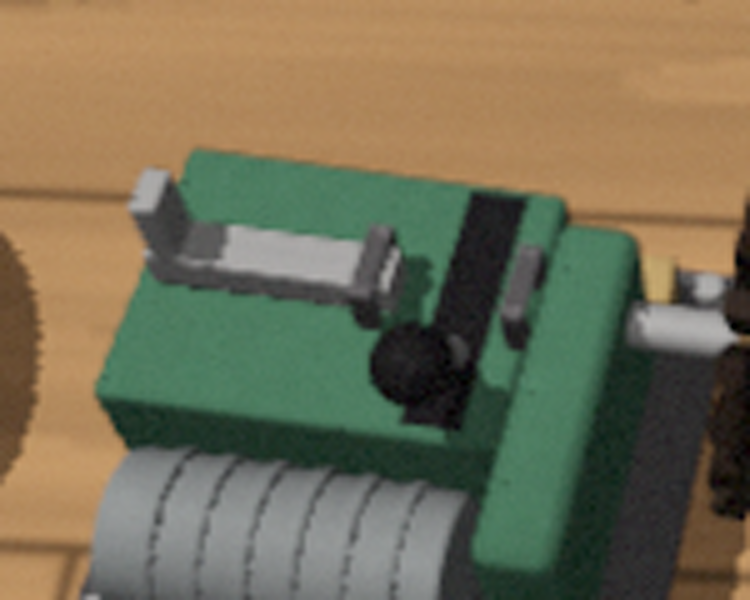

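View pics/top5.png

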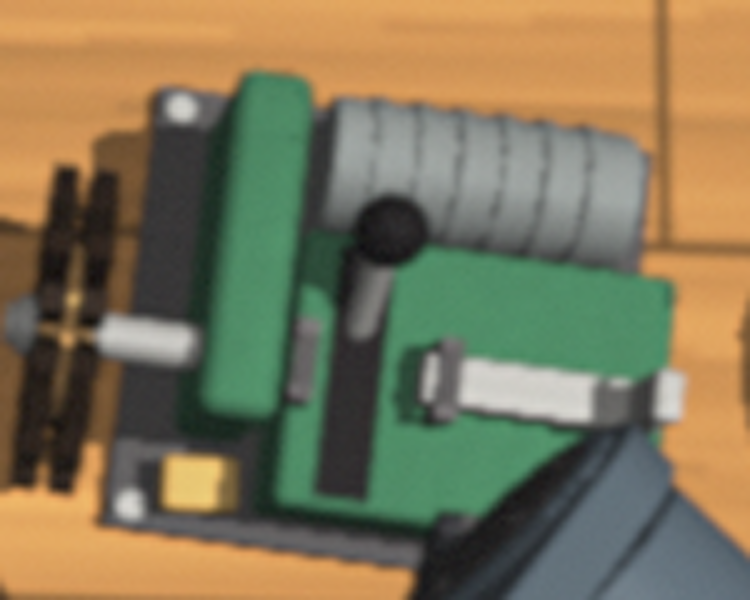

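View pics/scene5f.png

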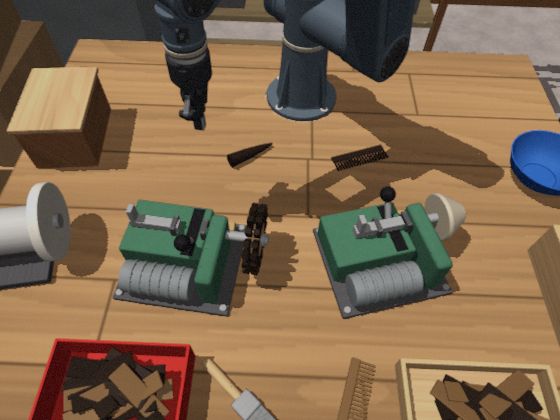

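In the scene crop the ball is at (411,363), against a prediction of (411,361) for 1.2 rad. In the top crop it is at (391,230), against (389,230), so the lever is at its stop. The tab's top is at (671,393) in the top crop, matching 0.050 travel. The cone head is unchanged and the robot is clear of everything.

```bash
python3 -c "
from station import *
sign_off();print(sense()['t'])"
```

```text
the job is handed in; nothing more can be done
the job is handed in; nothing more can be done
```

The brush head's lock bar is fully back, its drive lever is over at the far end, and I handed the job in at about 10 s.

- **Lock bar:** I gripped the tab and drew the bar about 50 mm. At the end, the force rose to 12 N with no further motion. The wrist and top pictures taken after release both agree with 0.050 m of travel.
- **Drive lever:** I pushed it over with the shut fingers until it blocked at about 15 N, well above its 5 N friction. With the arm clear, the ball's position in the scene and top pictures matches the lever at 1.2 rad to within about half a pixel.
- **Cone head:** I never touched it, and it looked unchanged in the final scene picture.
- **Robot at hand-in:** It was touching nothing, with a force reading under 1 N.

No check failed or disagreed. Partway through the lever push the force read about zero, though the lever had already passed upright, so I pushed on to the stop.

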